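# Change over to the standby water filter

### The arm

A 7-joint arm with a two-finger parallel gripper is mounted at the origin on a cart in front of the work surface, level with it; the furniture and walls round the work are solid. World frame = base frame: x ahead of the robot, y to its left, z up, the work surface at z = 0. Lengths are in m, angles in rad, forces in N, time in s.
With the tool pointing down it reaches from about 0.4 to 0.85 m from the base axis. Payload 4.5 kg.
Tool frame: the origin (TCP) lies on the centre line of the jaws, within the pads' length; the fingertips stand 14 mm ahead of it and the grasp point (between the pads) lies 5 mm behind it; z points along the fingers, y is the line along which they close (so a half turn about z gives the same grasp; the last joint's range is limited). The gripper opens to 88 mm and grips with 3 to 60 N. Pads are 18 mm wide; open, the fingers measure 123 mm over their backs; the gripper's body (75 mm by 187 mm) begins 45 mm behind the grasp point.
Start: joints at [1.303, 0.689, -0.195, 1.565, 0.157, 0.902, -0.215], TCP at [0.186, -0.597, 0.22] pointing down, gripper open.
Joint ranges: [-3.01, 3.01], [-0.46, 2.08], [-1.47, 1.51], [0.13, 2.56], [-1, 4.14], [0.04, 2.09], [-2.66, 2.66]. Speed limits (rad/s): [2.57, 2.57, 3.14, 3.14, 3.14, 3.14, 3.14].

### API

Orientations are given as a unit quaternion [x, y, z, w].
In Python, from cell import robot, viewer gives the robot as it stands. The module is installed in compiled form; this text tells all that it offers.
- The arm moves only by the tool move_arm, never from a script. Its argument "motion" is a list of rows, each an object of numbers: "jaw": the closure, from 0 (fully open) to 1 (shut); "tx", "ty", "tz": the shift along the tool's x, y, z in units of 4 cm (1.0 is 4 cm); "wx", "wy", "wz": the turn, a rotation vector about the tool's x, y, z in units of 0.15 rad (1.0 is 0.15 rad). In form: [{"jaw": .., "tx": .., "ty": .., "tz": .., "wx": .., "wy": .., "wz": ..}, ...]. A call has exactly 10 rows; each row shifts and turns the commanded pose from where the row before left it, along the tool's axes as they then stand; what a row does not reach is not made up. A row lasts 1/10 s, in which the tool goes at most 50 mm and 8.59 degrees, less where a joint would pass 70% of its speed; a pose out of reach is approached as far as the arm can. A call with a number of a shift or a turn outside -1 to 1 is refused whole. A call with a gripper value outside its range is refused whole. The fingers move at their own pace and stop on an object; the grip force is fixed at half the most. Time passes only in rows, so rows that do not move let the fingers close, or fill a call up. It gives the time, the measured TCP pose, the force, the opening and the grip force at its end, in the units of the state.
- robot.get_state(): the state, without advancing time (a new reading comes with each control period).
- viewer.capture(name): name is "side" or "top"; returns the picture (480x640x3 uint8, blue, green, red); there is no depth.
- viewer.calibration(name): a dict with "mtx" (3x3 intrinsics, pixels), "camera_from_world" (4x4, takes a point from world to camera coordinates). Camera axes: x right, y up, looking along -z (the intrinsics and any distortion apply to the point x, -y, -z); pixel columns grow to the right and rows downward; lengths in m; the calibration is good to about 2 mm. A picture is of the moment at which its call begins. calibration takes no time and is no camera call.
- robot.job_done(): hands the job in; it is judged then, once.
Trained networks look in the newest picture that a camera, given by its name, has taken for a name from the list of things; names that differ only in an ending like _2 or _b are one class to them, and where a whole thing is asked for, a point or a joint stands for the part that bears it (a point fixed in the world has none). Each returns a list of dicts, best first, with "confidence" (0 to 1); they miss things now and then, are a little off and sometimes report something else, mostly with a low value. They report only what shows in the picture. A call takes as long as a camera call.
- viewer.regions_of(query, camera): "region" (480x640 bool, what is visible of it) and "centre" ([row, column] in pixels, amid what is visible of it).
The state is a dict: "t": time; "joints": joint angles; "dq": joint speeds; "joint_efforts": joint torques, N m; "position": TCP position; "tool_rot": TCP orientation; "ft_force": force on the tool from outside, world axes, zero at the start; "moment": the same for the moment, N m; "gripper_width": finger opening in m; "finger_force": force on a finger pad.
Only numpy, scipy, OpenCV 4.12 (cv2) and the standard library are available. Lean on these libraries where they do the work, as an engineer would, in place of code of your own. Each camera call takes 0.05 s, during which the arm holds its last target. There are 200 camera calls.

### The job

Change the kitchen's twin water filter over to its standby cartridge: with one fingertip push the lever of the valve that is now open (the one pointing along its pipe, or nearly so) clockwise until it is fully closed, square across the pipe, and only then push the other valve's lever round until it is fully open, in line with its pipe. Only push the levers, do not grip them; leave both valves so, and leave the loose things on and round the filter set where they are.

Things in the scene. Friction and masses are not known exactly. Their poses are not given: they have to be found in the camera images.
- filter_set: Twin water filter on a fixed steel base plate, 260x320x6 mm. Origin on the table between the valves; x away from the robot, y left, z up. Two white cartridges (56 mm thick, x 50 to 168 mm, top z 62 mm) lie along x at y -110 and +110; from each a steel pipe runs towards -x through its valve to a header pipe at x -65 (gauge on it, top z 63 mm). Only the levers stand higher.
- valve_run: Brass body of the valve that is in use (open) at the start, in one of the two pipes: filter set x 0, y -110 or +110 mm (the side changes; both valves look alike). Origin on the table, on the lever's vertical turning axis; axes parallel to the filter set's.
- lever_run (a joint): Lever of the valve that is in use (open) at the start. 0 = fully open: along the pipe, pointing to -x of the valve. 1.571 = fully closed: across the pipe, pointing to +y of the valve. Grows clockwise seen from above; stops at both ends; stays where left; friction 0.2 N m, about 3 N at the grip.
- lever_run_push (a point): Middle of this lever's black grip sleeve, 75 mm from the turning axis, 79 mm above the table. The sleeve runs from 38 to 98 mm (lever end) from the axis, is 19 mm wide, 72 to 86 mm above the table; nearer the axis a bar 14 mm wide and 4 mm thick at 76 mm height.
- valve_standby: Brass body of the valve that is shut at the start, in one of the two pipes: filter set x 0, y -110 or +110 mm (the side changes; both valves look alike). Origin on the table, on the lever's vertical turning axis; axes parallel to the filter set's.
- lever_standby (a joint): Lever of the valve that is shut at the start. 0 = fully open: along the pipe, pointing to -x of the valve. 1.571 = fully closed: across the pipe, pointing to +y of the valve. Grows clockwise seen from above; stops at both ends; stays where left; friction 0.2 N m, about 3 N at the grip.
- lever_standby_push (a point): Middle of this lever's black grip sleeve, 75 mm from the turning axis, 79 mm above the table. The sleeve runs from 38 to 98 mm (lever end) from the axis, is 19 mm wide, 72 to 86 mm above the table; nearer the axis a bar 14 mm wide and 4 mm thick at 76 mm height.
- spanner: a steel combination spanner lying loose on the base plate between the two cartridges, 144x26x7 mm; origin under its middle
- nozzle: a loose steel piping nozzle (cone, 38 mm wide, 40 mm tall) standing on the base plate between the two valves; origin at the centre of its foot
- coffee_cup: a loose white espresso cup, 62 mm wide (88 mm with its handle), 50 mm tall, to the left of the filter set; origin at its foot
- pliers: loose pliers lying to the right of the filter set, 160x57x14 mm
- electrical_tape: a loose roll of black tape lying to the right, 61 mm across, 19 mm tall
- pastry_cutter: a loose steel pastry cutter ring standing to the left, 75 mm across, 32 mm tall

How it is judged:
By the outcome, as a careful person would: the job done as asked, in the order asked, and still so for the second after the job is handed in, with the robot touching nothing.
It also fails if it takes over 45 s, if anything falls off the work surface, if the arm or the gripper's body presses on something with over 40 N, if the wrist force passes 120 N, or if a joint passes its speed limit or range.

## Working session

There is one attempt and no reset: what is moved stays moved. The work goes in short steps, Python scripts to look and compute and a tool call to move; the robot and the scene stay as the last step left them, time stands still between calls to the robot, and variables do not carry over. Pictures are saved under pics/ and viewed, at most 10 in all, crops included, and the job is handed in when it is done.

Besides the shell and the picture viewer there is one more tool, called after ">>>" by a JSON object that holds its "fn" and its "kwargs", one argument or row to a line. move_arm: Moves the arm, as the interface text tells. Shifts and turns lie within -1 to 1; 1 stands for 4 cm of shift or 0.15 rad of turn. Its arguments: {"type":"object","properties":{"motion":{"type":"array"}},"required":["motion"]}

```bash
mkdir -p pics; python3 - <<'E'
from cell import robot, viewer
import cv2
for n in("side","top"):
    cv2.imwrite(f"pics/{n}0.png",viewer.capture(n))
    c=viewer.calibration(n);print(n,c["mtx"].tolist(),c["camera_from_world"].round(4).tolist(),[k for k in c])
    for q in("lever_run_push","lever_standby_push","valve_run","valve_standby","filter_set","nozzle","coffee_cup","spanner"):
        print(q,[(round(r["confidence"],2),[round(float(x),1) for x in r["centre"]]) for r in viewer.regions_of(q,n)][:4])
print(robot.get_state())
E
```

```text
side [[617.003339672878, 0.0, 323.0473848626496], [0.0, 617.003339672878, 238.05780137768537], [0.0, 0.0, 1.0]] [[-0.9645, -0.2639, 0.0047, 0.5224], [0.1795, -0.643, 0.7446, -0.183], [-0.1935, 0.719, 0.6675, -1.4359], [0.0, 0.0, 0.0, 1.0]] ['mtx', 'camera_from_world']
lever_run_push [(0.79, [201.6, 350.4])]
lever_standby_push [(0.81, [259.5, 307.1]), (0.35, [233.2, 299.2])]
valve_run [(0.71, [205.2, 345.3])]
valve_standby [(0.59, [259.5, 309.2])]
filter_set [(0.67, [237.9, 309.6]), (0.42, [263.2, 307.4])]
nozzle [(0.45, [248.7, 320.8])]
coffee_cup [(0.79, [402.1, 318.4])]
spanner [(0.71, [206.0, 354.9]), (0.56, [263.3, 303.8]), (0.48, [239.9, 300.3])]
top [[541.6199883321422, 0.0, 325.97893107573884], [0.0, 541.6199883321422, 241.07652941800146], [0.0, 0.0, 1.0]] [[0.021, -0.9998, 0.0061, -0.0319], [0.9966, 0.0214, 0.0796, -0.5262], [-0.0797, 0.0044, 0.9968, -1.3418], [0.0, 0.0, 0.0, 1.0]] ['mtx', 'camera_from_world']
lever_run_push [(0.56, [249.5, 396.4])]
lever_standby_push [(0.73, [217.3, 298.7])]
valve_run [(0.76, [240.5, 398.8])]
valve_standby []
filter_set [(0.56, [210.4, 360.9])]
nozzle [(0.71, [230.0, 345.6])]
coffee_cup [(0.74, [267.2, 155.7])]
spanner [(0.56, [199.0, 360.1])]
{'t': 0.9, 'joints': array([ 1.30278468,  0.68910259, -0.19461818,  1.56526941,  0.15729843,
        0.90249051, -0.21510059]), 'dq': array([ 0.0005067 ,  0.00104797,  0.0006451 , -0.00037198,  0.00011336,
       -0.00065658, -0.00116672]), 'joint_efforts': array([-9.84790677e-05, -5.27485228e+01, -1.26692131e+00, -1.53748173e+01,
       -5.17630053e-02, -7.46458354e-04,  7.22750968e-06]), 'position': array([ 0.18583098, -0.59678028,  0.21954974]), 'tool_rot': array([9.88632970e-01, 1.50349084e-01, 2.33007986e-05, 5.34096792e-05]), 'ft_force': array([-0.37109893, -0.85737382, -0.14819882]), 'moment': array([-0.01941596,  0.04753598, -0.0296212 ]), 'finger_force': 0.0, 'gripper_width': 0.08811795532154104}
```

View pics/top0.png

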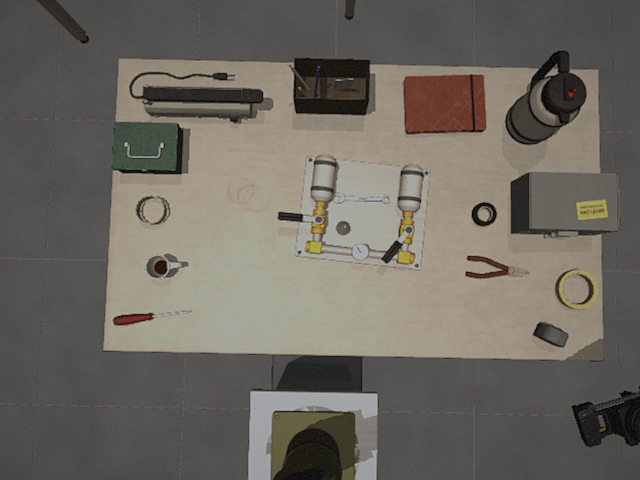

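View pics/side0.png

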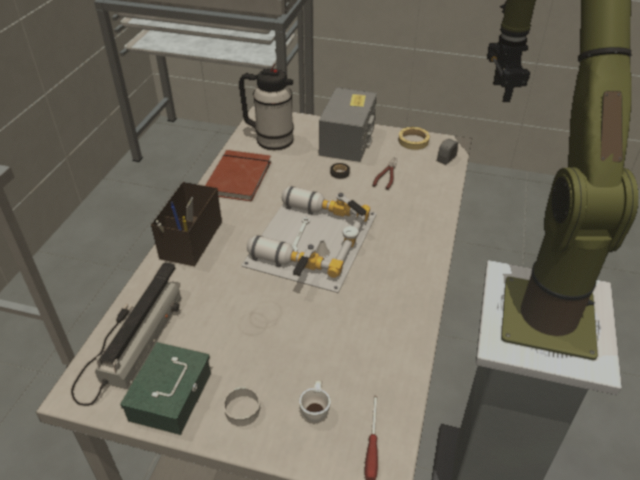

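The top view shows the run valve on the right, pivot about (408,229), with its lever pointing down-left to (387,260). The standby valve is on the left, pivot about (320,217), with its lever pointing left to (280,216). Next I'll enlarge both views to get precise points.

```bash
python3 - <<'E'
import cv2
t=cv2.imread("pics/top0.png")[145:280,265:445];cv2.imwrite("pics/topc.png",cv2.resize(t,None,fx=4.4,fy=4.4,interpolation=cv2.INTER_CUBIC))
t=cv2.imread("pics/side0.png")[175:295,235:395];cv2.imwrite("pics/sidec.png",cv2.resize(t,None,fx=5,fy=5,interpolation=cv2.INTER_CUBIC))
E
```

```text
(no output)
```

View pics/topc.png

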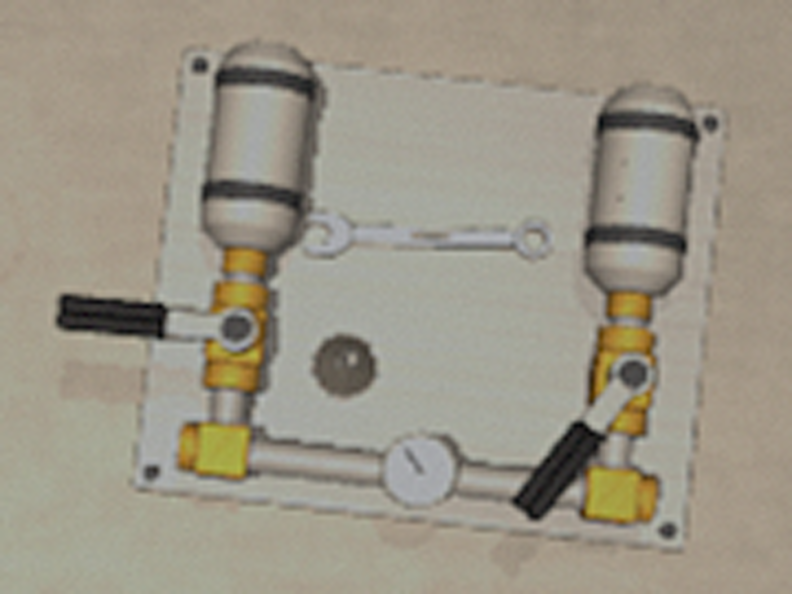

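View pics/sidec.png

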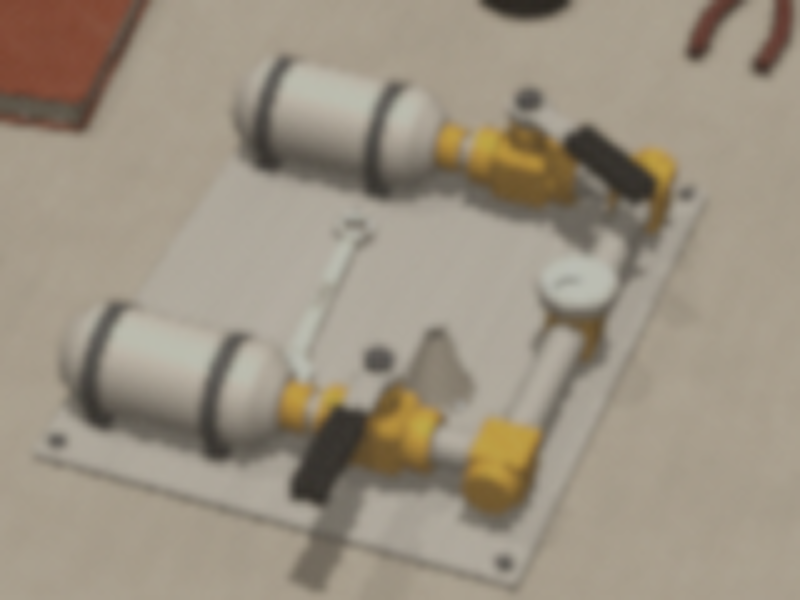

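```bash
cat >h.py <<'E'
import numpy as np,cv2
from cell import viewer
P={}
for n in("side","top"):
    c=viewer.calibration(n); P[n]=np.array(c["mtx"])@np.diag([1,-1,-1])@np.array(c["camera_from_world"])[:3]
def atz(n,uv,z):
    M=P[n]; A=np.c_[M[:,0],M[:,1],-np.array([*uv,1])]
    return np.linalg.solve(A,-(M[:,2]*z+M[:,3]))[:2]
def tri(a,b):
    X=cv2.triangulatePoints(P["top"],P["side"],np.array(a,float).reshape(2,1),np.array(b,float).reshape(2,1));return (X[:3]/X[3]).ravel()
E
python3 - <<'E'
from h import *
T=lambda u,v:(265+(u+.5)/4.4-.5,145+(v+.5)/4.4-.5)
S=lambda u,v:(235+(u+.5)/5-.5,175+(v+.5)/5-.5)
np.set_printoptions(precision=4,suppress=True)
for n,a,b in[("pivR",(633,373),(529,100)),("pivS",(238,328),(378,359)),("endR",(530,508),(645,188)),("endS",(60,312),(310,490)),("boltTR",(711,123),None),("boltBL",(151,471),(503,563)),("boltTL",(200,65),(57,440)),("boltBR",(668,530),(686,193)),("nozzletip",(350,357),(436,330))]:
    print(n,tri(T(*a),S(*b)) if b else "",atz("top",T(*a),.006), atz("top",T(*a),.085))
for n,a in[("gripRin",(590,432)),("gripRend",(530,508)),("gripSin",(165,320)),("gripSend",(60,312)),("nozzle top",(350,357)),("gauge",(420,468))]:print(n,atz("top",T(*a),.084))
E
```

```text
pivR [ 0.5543 -0.2191  0.0789] [ 0.5624 -0.2305] [ 0.5541 -0.2181]
pivS [ 0.5748 -0.0017  0.0786] [ 0.5837 -0.001 ] [ 0.5741 -0.0018]
endR [ 0.4787 -0.1635  0.079 ] [ 0.4828 -0.1717] [ 0.4791 -0.1627]
endS [0.5801 0.0957 0.0817] [0.5908 0.1024] [0.5808 0.0957]
boltTR  [ 0.7103 -0.2749] [ 0.6935 -0.2599]
boltBL [0.4988 0.0472 0.0066] [0.4995 0.0474] [0.4948 0.0438]
boltTL [0.7371 0.0245 0.0063] [0.738  0.0246] [0.7196 0.0224]
boltBR [ 0.4713 -0.2514  0.0073] [ 0.4718 -0.2515] [ 0.4687 -0.2379]
nozzletip [ 0.5633 -0.0649  0.0454] [ 0.5682 -0.0663] [ 0.5595 -0.0633]
gripRin [ 0.5213 -0.1951]
gripRend [ 0.4792 -0.1628]
gripSin [0.5778 0.0382]
gripSend [0.581  0.0958]
nozzle top [ 0.5596 -0.0633]
gauge [ 0.4997 -0.1026]
```

>>> {"fn": "move_arm", "kwargs": {
  "motion": [
    {"jaw": 1, "tx": 0.66, "ty": -0.48, "tz": 0, "wx": 0, "wy": 0, "wz": 0},
    {"jaw": 1, "tx": 0.66, "ty": -0.48, "tz": 0, "wx": 0, "wy": 0, "wz": 0},
    {"jaw": 1, "tx": 0.66, "ty": -0.48, "tz": 0, "wx": 0, "wy": 0, "wz": 0},
    {"jaw": 1, "tx": 0.66, "ty": -0.48, "tz": 0, "wx": 0, "wy": 0, "wz": 0},
    {"jaw": 1, "tx": 0.66, "ty": -0.48, "tz": 0, "wx": 0, "wy": 0, "wz": 0},
    {"jaw": 1, "tx": 0.66, "ty": -0.48, "tz": 0, "wx": 0, "wy": 0, "wz": 0},
    {"jaw": 1, "tx": 0.66, "ty": -0.48, "tz": 0, "wx": 0, "wy": 0, "wz": 0},
    {"jaw": 1, "tx": 0.66, "ty": -0.48, "tz": 0, "wx": 0, "wy": 0, "wz": 0},
    {"jaw": 1, "tx": 0.66, "ty": -0.48, "tz": 0, "wx": 0, "wy": 0, "wz": 0},
    {"jaw": 1, "tx": 0.66, "ty": -0.48, "tz": 0, "wx": 0, "wy": 0, "wz": 0}
  ]
}}

```text
t: 1.9
position: [0.3816, -0.3339, 0.2197]
tool_rot: [0.989, 0.15, 0.0, 0.0]
ft_force: [0.2, -0.2, -0.1]
gripper_width: 0.0106
finger_force: 0.0
```

```bash
cat >>h.py <<'E'
from cell import robot
from scipy.spatial.transform import Rotation as Ro
PIV={"R":np.array([.5541,-.2185]),"S":np.array([.5745,-.0017])}
YAW=-.093
def pose(v,th,r,d):  # finger centre: r along lever at th, d to its clockwise side (+) 
    l=np.array([-r*np.cos(th)+d*np.sin(th), r*np.sin(th)+d*np.cos(th)])
    return PIV[v]+Ro.from_euler("z",YAW).as_matrix()[:2,:2]@l, np.pi/2-th+YAW
def cur():
    s=robot.get_state();M=Ro.from_quat(s["tool_rot"]).as_matrix();return s["position"],np.arctan2(M[1,0],M[0,0]),s
def rows(path,p=None,phi=None):
    # path: list of (xy,z,phi); prints rows from the given or measured pose
    if p is None: p,phi,_=cur()
    for xy,z,f in path:
        d=np.array([*xy,z])-p; c,s=np.cos(phi),np.sin(phi)
        print("tx %.2f ty %.2f tz %.2f wz %.2f"%((d[0]*c+d[1]*s)/.04,(d[0]*s-d[1]*c)/.04,-d[2]/.04,-(f-phi)/.15))
        p=np.array([*xy,z]);phi=f
def show():
    p,f,s=cur();print("t",s["t"],"p",p.round(4),"yaw",round(f,3),"F",s["ft_force"].round(1),"w",round(s["gripper_width"],4),"q",s["joints"].round(2))
E
python3 - <<'E'
from h import *
show()
xy,f=pose("R",.544,.070,-.035);print(xy,f)
rows([(xy,.15,cur()[1]),(xy,.15,f),(xy,.083,f)])
E
```

```text
t 1.9 p [ 0.3816 -0.3339  0.2197] yaw 0.302 F [ 0.2 -0.2 -0.1] w 0.0106 q [ 0.74  0.54 -0.17  1.92  0.13  0.7  -0.78]
[ 0.47701061 -0.20500088] 0.9337963267948965
tx 3.23 ty -2.37 tz 1.74 wz -0.00
tx 0.00 ty 0.00 tz -0.00 wz -4.21
tx 0.00 ty 0.00 tz 1.67 wz -0.00
```

>>> {"fn": "move_arm", "kwargs": {
  "motion": [
    {"jaw": 1, "tx": 0.65, "ty": -0.47, "tz": 0.35, "wx": 0, "wy": 0, "wz": 0},
    {"jaw": 1, "tx": 0.65, "ty": -0.47, "tz": 0.35, "wx": 0, "wy": 0, "wz": 0},
    {"jaw": 1, "tx": 0.65, "ty": -0.47, "tz": 0.35, "wx": 0, "wy": 0, "wz": 0},
    {"jaw": 1, "tx": 0.65, "ty": -0.47, "tz": 0.35, "wx": 0, "wy": 0, "wz": 0},
    {"jaw": 1, "tx": 0.65, "ty": -0.47, "tz": 0.35, "wx": 0, "wy": 0, "wz": 0},
    {"jaw": 1, "tx": 0, "ty": 0, "tz": 0, "wx": 0, "wy": 0, "wz": -0.85},
    {"jaw": 1, "tx": 0, "ty": 0, "tz": 0, "wx": 0, "wy": 0, "wz": -0.85},
    {"jaw": 1, "tx": 0, "ty": 0, "tz": 0, "wx": 0, "wy": 0, "wz": -0.85},
    {"jaw": 1, "tx": 0, "ty": 0, "tz": 0, "wx": 0, "wy": 0, "wz": -0.85},
    {"jaw": 1, "tx": 0, "ty": 0, "tz": 0, "wx": 0, "wy": 0, "wz": -0.8}
  ]
}}

```text
t: 2.9
position: [0.4772, -0.2067, 0.1496]
tool_rot: [0.892, 0.452, 0.0, 0.0]
ft_force: [-0.2, 0.9, -0.3]
gripper_width: 0.0005
finger_force: 0.0
```

```bash
python3 - <<'E'
from h import *
show()
im=viewer.capture("top");cv2.imwrite("pics/top1.png",cv2.resize(im[145:300,265:445],None,fx=3.8,fy=3.8,interpolation=cv2.INTER_CUBIC))
xy,f=pose("R",.544,.070,-.035)
rows([(xy,.083,f)])
rows([(*pose("R",t,.07,d)[:1],.083,pose("R",t,.07,d)[1]) for t,d in [(.544,-.035),(.544,-.019)]+[(t,-.019) for t in np.linspace(.544,1.4,9)[1:]]],np.array([*xy,.083]),f)
E
```

```text
t 2.9 p [ 0.4772 -0.2067  0.1496] yaw 0.937 F [-0.2  0.9 -0.3] w 0.0005 q [ 0.5   0.67 -0.3   1.95  0.34  0.57 -0.65]
tx 0.04 ty -0.03 tz 1.66 wz 0.05
tx 0.00 ty 0.00 tz -0.00 wz -0.00
tx 0.40 ty 0.00 tz -0.00 wz -0.00
tx 0.19 ty -0.04 tz -0.00 wz 0.71
tx 0.19 ty -0.04 tz -0.00 wz 0.71
tx 0.19 ty -0.04 tz -0.00 wz 0.71
tx 0.19 ty -0.04 tz -0.00 wz 0.71
tx 0.19 ty -0.04 tz -0.00 wz 0.71
tx 0.19 ty -0.04 tz -0.00 wz 0.71
tx 0.19 ty -0.04 tz -0.00 wz 0.71
tx 0.19 ty -0.04 tz -0.00 wz 0.71
```

View pics/top1.png

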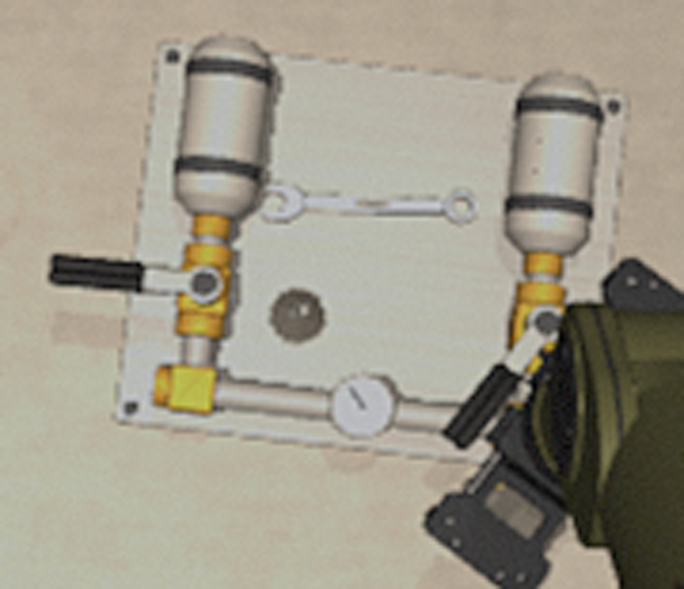

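The gripper sits parallel to the run lever on its right side, between pixel (480,400) and the pivot at (545,320). It clears the lever, so I'll descend and approach.

>>> {"fn": "move_arm", "kwargs": {
  "motion": [
    {"jaw": 1, "tx": 0, "ty": 0, "tz": 0.33, "wx": 0, "wy": 0, "wz": 0},
    {"jaw": 1, "tx": 0, "ty": 0, "tz": 0.33, "wx": 0, "wy": 0, "wz": 0},
    {"jaw": 1, "tx": 0, "ty": 0, "tz": 0.33, "wx": 0, "wy": 0, "wz": 0},
    {"jaw": 1, "tx": 0, "ty": 0, "tz": 0.33, "wx": 0, "wy": 0, "wz": 0},
    {"jaw": 1, "tx": 0, "ty": 0, "tz": 0.33, "wx": 0, "wy": 0, "wz": 0},
    {"jaw": 1, "tx": 0.08, "ty": 0, "tz": 0, "wx": 0, "wy": 0, "wz": 0},
    {"jaw": 1, "tx": 0.08, "ty": 0, "tz": 0, "wx": 0, "wy": 0, "wz": 0},
    {"jaw": 1, "tx": 0.08, "ty": 0, "tz": 0, "wx": 0, "wy": 0, "wz": 0},
    {"jaw": 1, "tx": 0.08, "ty": 0, "tz": 0, "wx": 0, "wy": 0, "wz": 0},
    {"jaw": 1, "tx": 0.08, "ty": 0, "tz": 0, "wx": 0, "wy": 0, "wz": 0}
  ]
}}

```text
t: 3.95
position: [0.4871, -0.1935, 0.0841]
tool_rot: [0.893, 0.449, 0.0, 0.0]
ft_force: [0.5, -1.3, 0.4]
gripper_width: 0.0005
finger_force: 0.0
```

>>> {"fn": "move_arm", "kwargs": {
  "motion": [
    {"jaw": 1, "tx": 0.1, "ty": -0.02, "tz": 0, "wx": 0, "wy": 0, "wz": 0.35},
    {"jaw": 1, "tx": 0.1, "ty": -0.02, "tz": 0, "wx": 0, "wy": 0, "wz": 0.35},
    {"jaw": 1, "tx": 0.1, "ty": -0.02, "tz": 0, "wx": 0, "wy": 0, "wz": 0.35},
    {"jaw": 1, "tx": 0.1, "ty": -0.02, "tz": 0, "wx": 0, "wy": 0, "wz": 0.35},
    {"jaw": 1, "tx": 0.1, "ty": -0.02, "tz": 0, "wx": 0, "wy": 0, "wz": 0.35},
    {"jaw": 1, "tx": 0.1, "ty": -0.02, "tz": 0, "wx": 0, "wy": 0, "wz": 0.35},
    {"jaw": 1, "tx": 0.1, "ty": -0.02, "tz": 0, "wx": 0, "wy": 0, "wz": 0.35},
    {"jaw": 1, "tx": 0.1, "ty": -0.02, "tz": 0, "wx": 0, "wy": 0, "wz": 0.35},
    {"jaw": 1, "tx": 0.1, "ty": -0.02, "tz": 0, "wx": 0, "wy": 0, "wz": 0.35},
    {"jaw": 1, "tx": 0.1, "ty": -0.02, "tz": 0, "wx": 0, "wy": 0, "wz": 0.35}
  ]
}}

```text
t: 4.95
position: [0.5122, -0.162, 0.0838]
tool_rot: [0.98, 0.201, 0.0, 0.0]
ft_force: [-0.5, -0.5, -0.2]
gripper_width: 0.0004
finger_force: 0.0
```

```bash
python3 - <<'E'
from h import *
show()
p,f,_=cur();print("theta from yaw",np.pi/2+YAW-f)
im=viewer.capture("side");cv2.imwrite("pics/side1.png",cv2.resize(im[155:295,235:415],None,fx=4,fy=4,interpolation=cv2.INTER_CUBIC))
q=[(t,-.019) for t in np.linspace(.544,1.571,20)[9:]]
rows([(pose("R",t,.07,d)[0],.083,pose("R",t,.07,d)[1]) for t,d in q])
E
```

```text
t 4.95 p [ 0.5122 -0.162   0.0838] yaw 0.405 F [-0.5 -0.5 -0.2] w 0.0004 q [ 0.28  0.78 -0.09  1.95  0.16  0.42 -1.1 ]
theta from yaw 1.0730893269758317
tx -0.17 ty -0.01 tz 0.02 wz -0.29
tx 0.10 ty -0.02 tz -0.00 wz 0.36
tx 0.10 ty -0.02 tz -0.00 wz 0.36
tx 0.10 ty -0.02 tz -0.00 wz 0.36
tx 0.10 ty -0.02 tz -0.00 wz 0.36
tx 0.10 ty -0.02 tz -0.00 wz 0.36
tx 0.10 ty -0.02 tz -0.00 wz 0.36
tx 0.10 ty -0.02 tz -0.00 wz 0.36
tx 0.10 ty -0.02 tz -0.00 wz 0.36
tx 0.10 ty -0.02 tz -0.00 wz 0.36
tx 0.10 ty -0.02 tz -0.00 wz 0.36
```

View pics/side1.png

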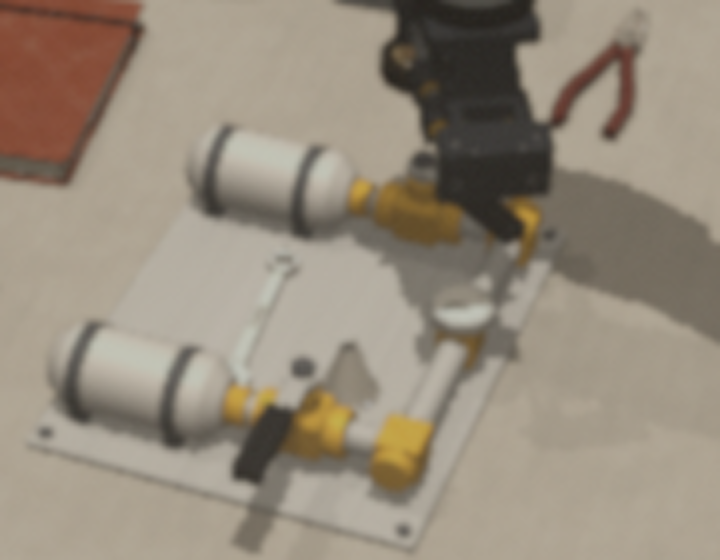

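```bash
python3 - <<'E'
from h import *
def pr(n,X):
    u=P[n]@np.array([*X,1]);return u[:2]/u[2]
sc=lambda u:((u[0]-235)*4,(u[1]-155)*4)
for th in(.544,.8,1.073):
    for r in(.038,.098): print(th,r,np.round(sc(pr("side",[*pose("R",th,r,0)[0],.079]))))
p=cur()[0]
print("tcp",np.round(sc(pr("side",p))),"tip",np.round(sc(pr("side",p-[0,0,.014]))))
im=viewer.capture("top");cv2.imwrite("pics/top2.png",cv2.resize(im[145:300,265:445],None,fx=3.8,fy=3.8,interpolation=cv2.INTER_CUBIC))
E
```

```text
0.544 0.038 [458. 187.]
0.544 0.098 [518. 233.]
0.8 0.038 [445. 192.]
0.8 0.098 [485. 245.]
1.073 0.038 [430. 194.]
1.073 0.098 [445. 253.]
tcp [461. 216.] tip [460. 233.]
```

View pics/top2.png

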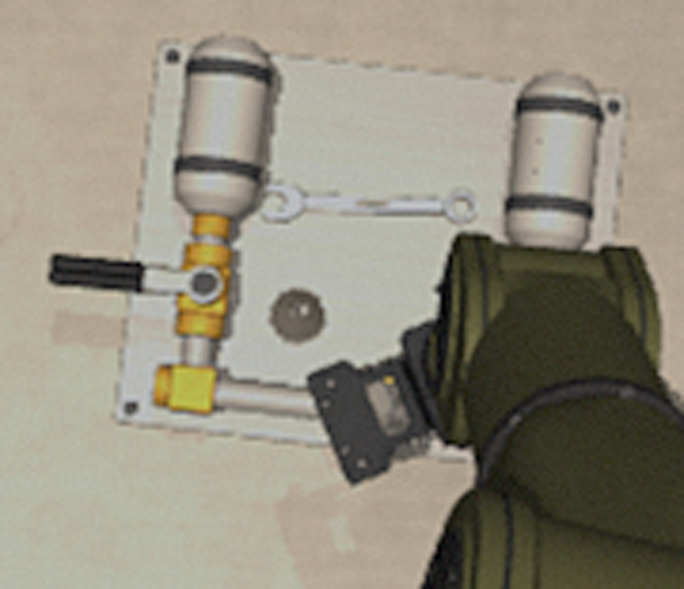

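```bash
python3 - <<'E'
from h import *
def pr(X):
    u=P["side"]@np.array([*X,1]);u=u[:2]/u[2];return np.round(((u[0]-235)*4,(u[1]-155)*4))
for X in([.475,-.076,.134],[.412,-.137,.134],[.402,-.15,.20]):print(pr(X))
show()
for i in range(2):
    im=viewer.capture("side")
    for q in("lever_run","lever_standby"):
        print(q,[(round(r["confidence"],2),np.round((np.array(r["centre"])[::-1]-[235,155])*4)) for r in viewer.regions_of(q,"side")][:3])
cv2.imwrite("pics/side2.png",cv2.resize(im[155:295,235:415],None,fx=4,fy=4,interpolation=cv2.INTER_CUBIC))
a=cv2.imread("pics/side1.png");b=cv2.imread("pics/side2.png");print(np.abs(a.astype(int)-b).mean())
E
```

```text
[493. 248.]
[614. 205.]
[643. 109.]
t 5.05 p [ 0.5127 -0.1616  0.0838] yaw 0.408 F [0.7 0.8 0.8] w 0.0002 q [ 0.28  0.78 -0.09  1.95  0.16  0.42 -1.1 ]
lever_run [(0.51, array([490., 217.]))]
lever_standby []
lever_run [(0.44, array([495., 206.]))]
lever_standby [(0.75, array([342., 998.])), (0.69, array([275., 430.]))]
0.6262334656084656
```

View pics/side2.png

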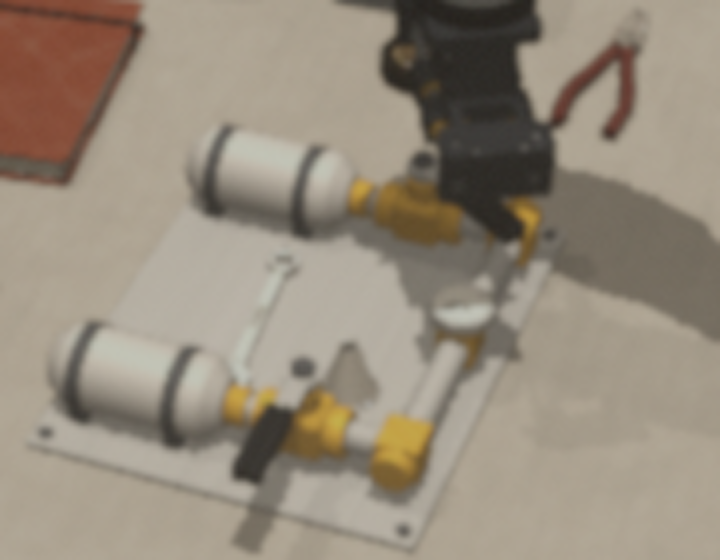

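The side view shows the lever unmoved, with its sleeve still at (470,200)–(515,235). No fingertip is visible at the predicted (460,233), and the gripper seems higher than reported. I'll compare with the start image, where the fingers showed clearly.

```bash
python3 - <<'E'
from h import *
def pr(X,n="side"):
    u=P[n]@np.array([*X,1]);return np.round(u[:2]/u[2],1)
s=np.array([.1858,-.5968,.2195])
print("tcp",pr(s),"tip",pr(s-[0,0,.014]),"body",pr(s+[0,0,.05]))
ty=np.array([.2973,-.9548,0])
for k in(.0528,-.0528):print("finger tips",pr(s+k*ty-[0,0,.014]))
for k in(.094,-.094):print("body ends",pr(s+k*ty+[0,0,.05]))
im=cv2.imread("pics/side0.png")
cv2.imwrite("pics/s0c.png",cv2.resize(np.clip(im[0:130,430:590].astype(float)*2.2,0,255).astype(np.uint8),None,fx=4.5,fy=4.5,interpolation=cv2.INTER_CUBIC))
E
```

```text
tcp [499.5  98.3] tip [498.5 102.7] body [503.   82.2]
finger tips [494.1  93.6]
finger tips [503.2 112.2]
body ends [494.8  66.7]
body ends [511.8  99.1]
```

View pics/s0c.png

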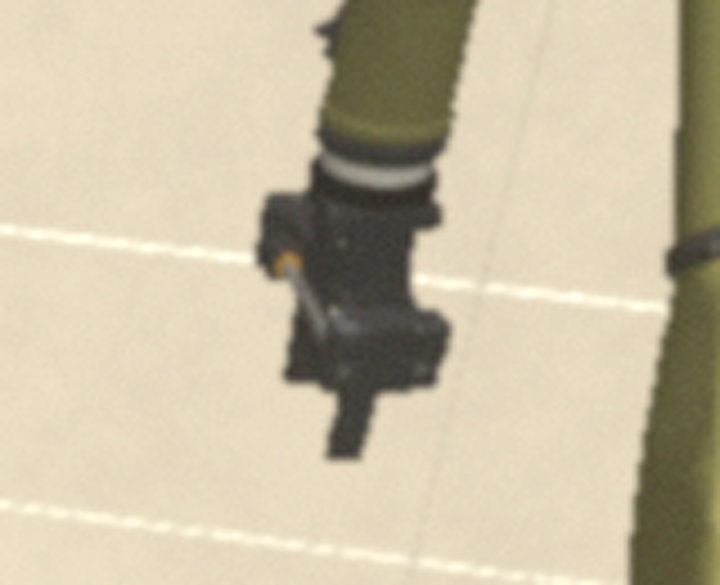

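```bash
python3 - <<'E'
from h import *
def pr(X,n="top"):
    u=P[n]@np.array([*X,1]);u=u[:2]/u[2];return np.round(((u[0]-265)*3.8,(u[1]-145)*3.8))
for nm,p,f in(("top1",[.4772,-.2067,.1496],.937),("top2",[.5127,-.1616,.0838],.408)):
    ty=np.array([np.sin(f),-np.cos(f),0]);tx=np.array([np.cos(f),np.sin(f),0])
    for h in(.05,.09):
      for a in(.094,-.094):
        print(nm,h,a,[pr(np.array(p)+a*ty+b*tx+[0,0,h]).tolist() for b in(.0375,-.0375)])
E
```

```text
top1 0.05 0.094 [[601.0, 265.0], [705.0, 344.0]]
top1 0.05 -0.094 [[405.0, 524.0], [510.0, 604.0]]
top1 0.09 0.094 [[614.0, 256.0], [722.0, 337.0]]
top1 0.09 -0.094 [[411.0, 523.0], [520.0, 607.0]]
top2 0.05 0.094 [[583.0, 264.0], [631.0, 377.0]]
top2 0.05 -0.094 [[298.0, 380.0], [345.0, 494.0]]
top2 0.09 0.094 [[595.0, 255.0], [644.0, 372.0]]
top2 0.09 -0.094 [[300.0, 375.0], [349.0, 493.0]]
```

The start view shows the near fingertip at pixel (506,102), against a prediction of (503,112). That means the real tool sits about 35 mm higher than reported, while the sideways position agrees, so the finger passed over the lever. I'll back off behind the lever and then descend further.

```bash
python3 - <<'E'
from h import *
xy,f=pose("R",.544,.07,-.038)
p,f0,_=cur()
print(f0-f)
rows([(xy,p[2],f0),(xy,p[2],f)])
E
```

```text
-0.5269346071188656
tx -1.28 ty 0.67 tz -0.00 wz -0.00
tx 0.00 ty 0.00 tz -0.00 wz -3.51
```

>>> {"fn": "move_arm", "kwargs": {
  "motion": [
    {"jaw": 1, "tx": -0.26, "ty": 0.13, "tz": 0, "wx": 0, "wy": 0, "wz": 0},
    {"jaw": 1, "tx": -0.26, "ty": 0.13, "tz": 0, "wx": 0, "wy": 0, "wz": 0},
    {"jaw": 1, "tx": -0.26, "ty": 0.13, "tz": 0, "wx": 0, "wy": 0, "wz": 0},
    {"jaw": 1, "tx": -0.26, "ty": 0.13, "tz": 0, "wx": 0, "wy": 0, "wz": 0},
    {"jaw": 1, "tx": -0.26, "ty": 0.13, "tz": 0, "wx": 0, "wy": 0, "wz": 0},
    {"jaw": 1, "tx": 0, "ty": 0, "tz": 0, "wx": 0, "wy": 0, "wz": -0.7},
    {"jaw": 1, "tx": 0, "ty": 0, "tz": 0, "wx": 0, "wy": 0, "wz": -0.7},
    {"jaw": 1, "tx": 0, "ty": 0, "tz": 0, "wx": 0, "wy": 0, "wz": -0.7},
    {"jaw": 1, "tx": 0, "ty": 0, "tz": 0, "wx": 0, "wy": 0, "wz": -0.7},
    {"jaw": 1, "tx": 0, "ty": 0, "tz": 0, "wx": 0, "wy": 0, "wz": -0.7}
  ]
}}

```text
t: 6.35
position: [0.4738, -0.2075, 0.0836]
tool_rot: [0.893, 0.451, -0.0, 0.0]
ft_force: [-0.2, -0.4, -0.5]
gripper_width: 0.0002
finger_force: 0.0
```

>>> {"fn": "move_arm", "kwargs": {
  "motion": [
    {"jaw": 1, "tx": 0, "ty": 0, "tz": 0.06, "wx": 0, "wy": 0, "wz": 0},
    {"jaw": 1, "tx": 0, "ty": 0, "tz": 0.06, "wx": 0, "wy": 0, "wz": 0},
    {"jaw": 1, "tx": 0, "ty": 0, "tz": 0.06, "wx": 0, "wy": 0, "wz": 0},
    {"jaw": 1, "tx": 0, "ty": 0, "tz": 0.06, "wx": 0, "wy": 0, "wz": 0},
    {"jaw": 1, "tx": 0, "ty": 0, "tz": 0.06, "wx": 0, "wy": 0, "wz": 0},
    {"jaw": 1, "tx": 0, "ty": 0, "tz": 0.06, "wx": 0, "wy": 0, "wz": 0},
    {"jaw": 1, "tx": 0, "ty": 0, "tz": 0.06, "wx": 0, "wy": 0, "wz": 0},
    {"jaw": 1, "tx": 0, "ty": 0, "tz": 0.06, "wx": 0, "wy": 0, "wz": 0},
    {"jaw": 1, "tx": 0, "ty": 0, "tz": 0, "wx": 0, "wy": 0, "wz": 0},
    {"jaw": 1, "tx": 0, "ty": 0, "tz": 0, "wx": 0, "wy": 0, "wz": 0}
  ]
}}

```text
t: 7.35
position: [0.4743, -0.2068, 0.0643]
tool_rot: [0.893, 0.449, -0.0, -0.0]
ft_force: [0.3, 0.7, -0.7]
gripper_width: 0.0002
finger_force: 0.0
```

```bash
python3 - <<'E'
from h import *
show()
def pr(X):
    u=P["side"]@np.array([*X,1]);return np.round(u[:2]/u[2],1)
p,f,_=cur()
for b in(0,.02,.035):
  print(b,"tip",[pr(p+[0,0,b-.014]+a*np.array([np.sin(f),-np.cos(f),0])) for a in(-.0175,0,.0175)])
im=viewer.capture("side")
cv2.imwrite("pics/side3raw.png",im)
for q in("lever_run",):
    for r in viewer.regions_of(q,"side")[:3]:print(r["confidence"],r["centre"])
# dark map of the area
g=im[180:235,335:395].max(2)
for r in g[::2]:print("".join("#" if v<45 else "+" if v<80 else "." for v in r))
E
```

```text
t 7.35 p [ 0.4743 -0.2068  0.0643] yaw 0.932 F [ 0.3  0.7 -0.7] w 0.0002 q [ 0.44  0.81 -0.2   2.01  0.42  0.36 -0.73]
0 tip [array([372.4, 214.2]), array([368. , 210.8]), array([363.7, 207.6])]
0.02 tip [array([372.8, 208.3]), array([368.4, 205. ]), array([364.1, 201.7])]
0.035 tip [array([373.1, 203.8]), array([368.7, 200.5]), array([364.3, 197.3])]
0.48 [202.5, 352.3]
....................+++++++++++++++++++#++++++++++++++++++++
.......................++...++++++++++++++++++++++++++++++++
.............................+++++++++++++++++++++++++++++++
.............................+++#++.....++#+++++++++++++++++
.............................+###++..++..+++++++++++++++++++
.............................+###++++++++....+++++++++++++++
.............................+######+###++..+++++++++++##++#
............................++######+###++....++#+++#+#+####
............................+++##+##+#+#+......+++++++#+++++
............................++#+#++####++......++++++++++...
.................+...........+++#+#+##++.......++++++.......
..............+++++++..........+++++++.........+++.....
[... 281 characters left out ...]
.............................
.........................++++++......+......................
............................................................
............................................................
............................................................
............................................................
............................................................
............................................................
............................................................
............................................................
............................................................
............................................................
```

>>> {"fn": "move_arm", "kwargs": {
  "motion": [
    {"jaw": 1, "tx": 0, "ty": 0, "tz": 0.06, "wx": 0, "wy": 0, "wz": 0},
    {"jaw": 1, "tx": 0, "ty": 0, "tz": 0.06, "wx": 0, "wy": 0, "wz": 0},
    {"jaw": 1, "tx": 0, "ty": 0, "tz": 0.06, "wx": 0, "wy": 0, "wz": 0},
    {"jaw": 1, "tx": 0, "ty": 0, "tz": 0.06, "wx": 0, "wy": 0, "wz": 0},
    {"jaw": 1, "tx": 0, "ty": 0, "tz": 0.06, "wx": 0, "wy": 0, "wz": 0},
    {"jaw": 1, "tx": 0, "ty": 0, "tz": 0.06, "wx": 0, "wy": 0, "wz": 0},
    {"jaw": 1, "tx": 0, "ty": 0, "tz": 0.06, "wx": 0, "wy": 0, "wz": 0},
    {"jaw": 1, "tx": 0, "ty": 0, "tz": 0, "wx": 0, "wy": 0, "wz": 0},
    {"jaw": 1, "tx": 0, "ty": 0, "tz": 0, "wx": 0, "wy": 0, "wz": 0},
    {"jaw": 1, "tx": 0, "ty": 0, "tz": 0, "wx": 0, "wy": 0, "wz": 0}
  ]
}}

```text
t: 8.45
position: [0.4744, -0.2068, 0.0476]
tool_rot: [0.893, 0.449, 0.0, 0.0]
ft_force: [-0.4, -0.0, 0.0]
gripper_width: 0.0002
finger_force: 0.0
```

```bash
python3 - <<'E'
from h import *
show()
im=viewer.capture("side")
g=im[180:235,335:395].max(2)
for r in g[4:44:2]:print("".join("#" if v<45 else "+" if v<80 else "." for v in r))
E
```

```text
t 8.45 p [ 0.4744 -0.2068  0.0476] yaw 0.932 F [-0.4 -0.   0. ] w 0.0002 q [ 0.43  0.84 -0.18  2.01  0.43  0.32 -0.74]
...................++#++++++++++++++##++++++++++++++++++++++
.....................++++.+++++++++++++#++++++++++++++++++++
............................++++++++++++++#+++++++++++++++++
............................+++++++...++++++++++++++++++++++
............................++###++....+++++++++++++++++++++
............................+##+#++++++....+++++++++++++++++
............................++####+++++++....++++++++++++++#
............................+##########+++.+++++##++++++++#+
.................+..........+####+###++++.....++++++++##++++
..............+++++++.......++######+#+++.....++++++++#+++++
.............+++++++++++....++#+##++#+++......+++#++++++....
...............+++++++++++...+++#+++++++......++++++........
.................++++++++++++...++++........................
...................++++++++++++.............................
......................+++++++++.............................
........................+++++++.............................
............................................................
............................................................
............................................................
............................................................
```

>>> {"fn": "move_arm", "kwargs": {
  "motion": [
    {"jaw": 1, "tx": 0.1, "ty": 0, "tz": 0, "wx": 0, "wy": 0, "wz": 0},
    {"jaw": 1, "tx": 0.1, "ty": 0, "tz": 0, "wx": 0, "wy": 0, "wz": 0},
    {"jaw": 1, "tx": 0.1, "ty": 0, "tz": 0, "wx": 0, "wy": 0, "wz": 0},
    {"jaw": 1, "tx": 0.1, "ty": 0, "tz": 0, "wx": 0, "wy": 0, "wz": 0},
    {"jaw": 1, "tx": 0.1, "ty": 0, "tz": 0, "wx": 0, "wy": 0, "wz": 0},
    {"jaw": 1, "tx": 0.1, "ty": -0.02, "tz": 0, "wx": 0, "wy": 0, "wz": 0.35},
    {"jaw": 1, "tx": 0.1, "ty": -0.02, "tz": 0, "wx": 0, "wy": 0, "wz": 0.35},
    {"jaw": 1, "tx": 0.1, "ty": -0.02, "tz": 0, "wx": 0, "wy": 0, "wz": 0.35},
    {"jaw": 1, "tx": 0.1, "ty": -0.02, "tz": 0, "wx": 0, "wy": 0, "wz": 0.35},
    {"jaw": 1, "tx": 0.1, "ty": -0.02, "tz": 0, "wx": 0, "wy": 0, "wz": 0.35}
  ]
}}

```text
t: 9.5
position: [0.4954, -0.1744, 0.0475]
tool_rot: [0.945, 0.327, -0.002, 0.0]
ft_force: [-3.4, -2.8, 1.3]
gripper_width: 0.0002
finger_force: 1.9
```

```bash
python3 - <<'E'
from h import *
show()
p,f,_=cur();print("theta yaw",np.pi/2+YAW-f)
im=viewer.capture("side")
g=im[180:235,335:395].max(2)
for r in g[4:48:2]:print("".join("#" if v<45 else "+" if v<80 else "." for v in r))
th=np.pi/2+YAW-f
rows([(pose("R",t,.07,-.019)[0],p[2],pose("R",t,.07,-.019)[1]) for t in (th,th+.05,1.571)])
E
```

```text
t 9.5 p [ 0.4954 -0.1744  0.0475] yaw 0.666 F [-3.4 -2.8  1.3] w 0.0002 q [ 0.32  0.84 -0.12  1.99  0.29  0.33 -0.94]
theta yaw 0.8122884816718458
........++++++++###########++++++++++++++...................
........++++++++++####+#+#++++++++++++++....................
.........+++++++.++###++++++++++++++++++............+.......
..........++++++++++#+++++++++++++++++++++..................
.............++++++++++++++++++#+++++++++++.................
....++++.......+++++++++++++++++++++++++++++++++++..........
.....++........+++++...+++++++++++++++++++++++++++++........
...............++++.....+++++++++++++++++++++++++++++.......
.................+++....+++++++++++++++++++++++++++++.......
............+++..++++++.+++++++++++++++++++++++++++++.......
........++++++++++++#+++++++++++++++++++++++++++++++........
.........++++++++++++#++++++++++++++++++#++#++++++++........
..........+++++++++++++++++++++++++++++++++++++++++.........
...........+++++++++++++++++++++++++++++++++++++............
............+++++++++++++++++++++++++++++...................
.............++++++++++++++++++++++.++......................
...............++++++++.....................................
.................+++........................................
............................................................
............................................................
............................................................
............................................................
tx -0.03 ty 0.03 tz -0.00 wz -0.00
tx 0.09 ty -0.02 tz -0.00 wz 0.33
tx 1.25 ty 0.11 tz -0.00 wz 4.72
```

Contact is made with about 4 N and the lever is turning. I'll continue round.

>>> {"fn": "move_arm", "kwargs": {
  "motion": [
    {"jaw": 1, "tx": 0.1, "ty": -0.02, "tz": 0, "wx": 0, "wy": 0, "wz": 0.35},
    {"jaw": 1, "tx": 0.1, "ty": -0.02, "tz": 0, "wx": 0, "wy": 0, "wz": 0.35},
    {"jaw": 1, "tx": 0.1, "ty": -0.02, "tz": 0, "wx": 0, "wy": 0, "wz": 0.35},
    {"jaw": 1, "tx": 0.1, "ty": -0.02, "tz": 0, "wx": 0, "wy": 0, "wz": 0.35},
    {"jaw": 1, "tx": 0.1, "ty": -0.02, "tz": 0, "wx": 0, "wy": 0, "wz": 0.35},
    {"jaw": 1, "tx": 0.1, "ty": -0.02, "tz": 0, "wx": 0, "wy": 0, "wz": 0.35},
    {"jaw": 1, "tx": 0.1, "ty": -0.02, "tz": 0, "wx": 0, "wy": 0, "wz": 0.35},
    {"jaw": 1, "tx": 0.1, "ty": -0.02, "tz": 0, "wx": 0, "wy": 0, "wz": 0.35},
    {"jaw": 1, "tx": 0.1, "ty": -0.02, "tz": 0, "wx": 0, "wy": 0, "wz": 0.35},
    {"jaw": 1, "tx": 0.1, "ty": -0.02, "tz": 0, "wx": 0, "wy": 0, "wz": 0.35}
  ]
}}

```text
t: 10.55
position: [0.5278, -0.1505, 0.0474]
tool_rot: [0.997, 0.071, -0.002, 0.0]
ft_force: [-2.3, -2.7, 1.6]
gripper_width: 0.0003
finger_force: 1.7
```

```bash
python3 - <<'E'
from h import *
show()
p,f,_=cur();th=np.pi/2+YAW-f;print("theta yaw",th)
rows([(pose("R",t,.07,-.019)[0],p[2],pose("R",t,.07,-.019)[1]) for t in (th,th+.05,1.571)])
E
```

```text
t 10.55 p [ 0.5278 -0.1505  0.0474] yaw 0.142 F [-2.3 -2.7  1.6] w 0.0003 q [ 0.2   0.86 -0.02  1.92  0.04  0.36 -1.27]
theta yaw 1.335960493469162
tx -0.06 ty 0.03 tz -0.00 wz -0.00
tx 0.09 ty -0.02 tz -0.00 wz 0.33
tx 0.33 ty -0.06 tz -0.00 wz 1.23
```

>>> {"fn": "move_arm", "kwargs": {
  "motion": [
    {"jaw": 1, "tx": 0.1, "ty": -0.02, "tz": 0, "wx": 0, "wy": 0, "wz": 0.35},
    {"jaw": 1, "tx": 0.1, "ty": -0.02, "tz": 0, "wx": 0, "wy": 0, "wz": 0.35},
    {"jaw": 1, "tx": 0.1, "ty": -0.02, "tz": 0, "wx": 0, "wy": 0, "wz": 0.35},
    {"jaw": 1, "tx": 0.06, "ty": 0, "tz": 0, "wx": 0, "wy": 0, "wz": 0.35},
    {"jaw": 1, "tx": 0.03, "ty": 0, "tz": 0, "wx": 0, "wy": 0, "wz": 0.15},
    {"jaw": 1, "tx": 0.02, "ty": 0, "tz": 0, "wx": 0, "wy": 0, "wz": 0},
    {"jaw": 1, "tx": 0, "ty": 0, "tz": 0, "wx": 0, "wy": 0, "wz": 0},
    {"jaw": 1, "tx": 0, "ty": 0, "tz": 0, "wx": 0, "wy": 0, "wz": 0},
    {"jaw": 1, "tx": 0, "ty": 0, "tz": 0, "wx": 0, "wy": 0, "wz": 0},
    {"jaw": 1, "tx": 0, "ty": 0, "tz": 0, "wx": 0, "wy": 0, "wz": 0}
  ]
}}

```text
t: 11.55
position: [0.5412, -0.1459, 0.0471]
tool_rot: [0.999, -0.044, -0.004, -0.0]
ft_force: [-8.0, 0.7, 4.5]
gripper_width: 0.0004
finger_force: 3.6
```

```bash
python3 - <<'E'
from h import *
show()
p,f,_=cur();th=np.pi/2+YAW-f;print("theta yaw",th)
rows([(pose("R",t,.07,-.019)[0],p[2],pose("R",t,.07,-.019)[1]) for t in (th,1.571)])
E
```

```text
t 11.55 p [ 0.5412 -0.1459  0.0471] yaw -0.088 F [-8.   0.7  4.5] w 0.0004 q [ 0.16  0.87  0.03  1.88 -0.06  0.4  -1.42]
theta yaw 1.565679286698057
tx 0.01 ty 0.03 tz -0.00 wz -0.00
tx 0.01 ty -0.00 tz -0.00 wz 0.04
```

>>> {"fn": "move_arm", "kwargs": {
  "motion": [
    {"jaw": 1, "tx": 0.02, "ty": 0, "tz": 0, "wx": 0, "wy": 0, "wz": 0},
    {"jaw": 1, "tx": 0.02, "ty": 0, "tz": 0, "wx": 0, "wy": 0, "wz": 0},
    {"jaw": 1, "tx": 0.02, "ty": 0, "tz": 0, "wx": 0, "wy": 0, "wz": 0},
    {"jaw": 1, "tx": 0.02, "ty": 0, "tz": 0, "wx": 0, "wy": 0, "wz": 0},
    {"jaw": 1, "tx": 0, "ty": 0, "tz": 0, "wx": 0, "wy": 0, "wz": 0},
    {"jaw": 1, "tx": 0, "ty": 0, "tz": 0, "wx": 0, "wy": 0, "wz": 0},
    {"jaw": 1, "tx": 0, "ty": 0, "tz": 0, "wx": 0, "wy": 0, "wz": 0},
    {"jaw": 1, "tx": 0, "ty": 0, "tz": 0, "wx": 0, "wy": 0, "wz": 0},
    {"jaw": 1, "tx": 0, "ty": 0, "tz": 0, "wx": 0, "wy": 0, "wz": 0},
    {"jaw": 1, "tx": 0, "ty": 0, "tz": 0, "wx": 0, "wy": 0, "wz": 0}
  ]
}}

```text
t: 12.55
position: [0.5411, -0.1459, 0.0471]
tool_rot: [0.999, -0.044, -0.007, -0.001]
ft_force: [-12.1, 0.8, 10.5]
gripper_width: 0.0006
finger_force: 6.3
```

The pose is stuck and the force has risen to 12 N, so the lever is at its hard stop. I'll back off, lift, check the result, and plan the move to the standby valve.

>>> {"fn": "move_arm", "kwargs": {
  "motion": [
    {"jaw": 1, "tx": -0.2, "ty": 0, "tz": 0, "wx": 0, "wy": 0, "wz": 0},
    {"jaw": 1, "tx": -0.3, "ty": 0, "tz": 0, "wx": 0, "wy": 0, "wz": 0},
    {"jaw": 1, "tx": -0.3, "ty": 0, "tz": 0, "wx": 0, "wy": 0, "wz": 0},
    {"jaw": 1, "tx": 0, "ty": 0, "tz": -0.3, "wx": 0, "wy": 0, "wz": 0},
    {"jaw": 1, "tx": 0, "ty": 0, "tz": -0.5, "wx": 0, "wy": 0, "wz": 0},
    {"jaw": 1, "tx": 0, "ty": 0, "tz": -0.5, "wx": 0, "wy": 0, "wz": 0},
    {"jaw": 1, "tx": 0, "ty": 0, "tz": -0.3, "wx": 0, "wy": 0, "wz": 0},
    {"jaw": 1, "tx": 0, "ty": 0, "tz": 0, "wx": 0, "wy": 0, "wz": 0},
    {"jaw": 1, "tx": 0, "ty": 0, "tz": 0, "wx": 0, "wy": 0, "wz": 0},
    {"jaw": 1, "tx": 0, "ty": 0, "tz": 0, "wx": 0, "wy": 0, "wz": 0}
  ]
}}

```text
t: 13.55
position: [0.5165, -0.1435, 0.1108]
tool_rot: [0.999, -0.044, -0.001, -0.0]
ft_force: [-0.5, -0.1, -0.9]
gripper_width: 0.0003
finger_force: 0.0
```

```bash
python3 - <<'E'
from h import *
show()
p,f,_=cur()
xy,g=pose("S",1.571,.07,.038);print(xy,g)
rows([(xy,p[2],g),(xy,.0475,g)])
E
```

```text
t 13.55 p [ 0.5165 -0.1435  0.1108] yaw -0.088 F [-0.5 -0.1 -0.9] w 0.0003 q [ 0.16  0.74  0.04  1.94 -0.06  0.47 -1.41]
[0.61884988 0.06445956] -0.0932036732051034
tx 2.09 ty -5.40 tz -0.00 wz 0.04
tx 0.00 ty -0.00 tz 1.58 wz -0.00
```

>>> {"fn": "move_arm", "kwargs": {
  "motion": [
    {"jaw": 1, "tx": 0.26, "ty": -0.67, "tz": 0, "wx": 0, "wy": 0, "wz": 0},
    {"jaw": 1, "tx": 0.26, "ty": -0.67, "tz": 0, "wx": 0, "wy": 0, "wz": 0},
    {"jaw": 1, "tx": 0.26, "ty": -0.67, "tz": 0, "wx": 0, "wy": 0, "wz": 0},
    {"jaw": 1, "tx": 0.26, "ty": -0.67, "tz": 0, "wx": 0, "wy": 0, "wz": 0},
    {"jaw": 1, "tx": 0.26, "ty": -0.67, "tz": 0, "wx": 0, "wy": 0, "wz": 0},
    {"jaw": 1, "tx": 0.26, "ty": -0.67, "tz": 0, "wx": 0, "wy": 0, "wz": 0},
    {"jaw": 1, "tx": 0.26, "ty": -0.67, "tz": 0, "wx": 0, "wy": 0, "wz": 0},
    {"jaw": 1, "tx": 0.26, "ty": -0.67, "tz": 0, "wx": 0, "wy": 0, "wz": 0},
    {"jaw": 1, "tx": 0, "ty": 0, "tz": 0, "wx": 0, "wy": 0, "wz": 0},
    {"jaw": 1, "tx": 0, "ty": 0, "tz": 0, "wx": 0, "wy": 0, "wz": 0}
  ]
}}

```text
t: 14.55
position: [0.6178, 0.0627, 0.1104]
tool_rot: [0.999, -0.043, -0.001, 0.0]
ft_force: [-0.4, 0.3, -0.1]
gripper_width: 0.0004
finger_force: 0.0
```

```bash
python3 - <<'E'
from h import *
show()
p,f,_=cur();xy,g=pose("S",1.571,.07,.038)
rows([(xy,p[2],g)])
def pr(X,n="side"):
    u=P[n]@np.array([*X,1]);return np.round(u[:2]/u[2],1)
im=viewer.capture("side")
for r in viewer.regions_of("lever_run","side")[:3]:print(r["confidence"],r["centre"])
for t in(1.2,1.4,1.571):print(t,[pr([*pose("R",t,r,0)[0],.084]).tolist() for r in(.038,.075,.098)])
g=im[185:235,310:370].max(2)
for r in g[::2]:print("".join("#" if v<45 else "+" if v<80 else "." for v in r))
E
```

```text
t 14.55 p [0.6178 0.0627 0.1104] yaw -0.087 F [-0.4  0.3 -0.1] w 0.0004 q [-0.24  0.83  0.11  1.68 -0.13  0.65 -1.71]
tx 0.02 ty -0.05 tz -0.00 wz 0.04
0.71 [204.7, 333.9]
1.2 [[340.8, 202.1], [341.2, 211.1], [341.5, 216.8]]
1.4 [[337.9, 202.0], [335.4, 210.8], [333.9, 216.4]]
1.571 [[335.5, 201.5], [330.6, 209.9], [327.5, 215.2]]
............................................................
............................................................
............................................................
+...........................................................
+++.........................................................
++..........................................................
+...........................................................
+...........................................................
+...........................................................
+......................++++.................................
+.....................++++++................................
....................++++++++................................
+.................+++++++++.................................
++...............+++++++++..................................
+++.............+++++++++...................................
................++++++++....................................
..................++++......................................
............................................................
............................................................
............................................................
............................................................
............................................................
............................................................
............................................................
............................................................
```

The run lever's sleeve now spans (335,203)–(329,216), which matches fully closed. I'll descend beside the standby lever.

>>> {"fn": "move_arm", "kwargs": {
  "motion": [
    {"jaw": 1, "tx": 0, "ty": 0, "tz": 0.25, "wx": 0, "wy": 0, "wz": 0},
    {"jaw": 1, "tx": 0, "ty": 0, "tz": 0.25, "wx": 0, "wy": 0, "wz": 0},
    {"jaw": 1, "tx": 0, "ty": 0, "tz": 0.25, "wx": 0, "wy": 0, "wz": 0},
    {"jaw": 1, "tx": 0, "ty": 0, "tz": 0.25, "wx": 0, "wy": 0, "wz": 0},
    {"jaw": 1, "tx": 0, "ty": 0, "tz": 0.25, "wx": 0, "wy": 0, "wz": 0},
    {"jaw": 1, "tx": 0, "ty": 0, "tz": 0.25, "wx": 0, "wy": 0, "wz": 0},
    {"jaw": 1, "tx": 0, "ty": 0, "tz": 0.08, "wx": 0, "wy": 0, "wz": 0},
    {"jaw": 1, "tx": -0.1, "ty": 0, "tz": 0, "wx": 0, "wy": 0, "wz": 0},
    {"jaw": 1, "tx": -0.1, "ty": 0, "tz": 0, "wx": 0, "wy": 0, "wz": 0},
    {"jaw": 1, "tx": -0.1, "ty": 0, "tz": 0, "wx": 0, "wy": 0, "wz": 0}
  ]
}}

```text
t: 15.65
position: [0.6065, 0.0637, 0.0488]
tool_rot: [0.999, -0.044, 0.0, -0.0]
ft_force: [0.5, 0.2, 0.5]
gripper_width: 0.0006
finger_force: 0.0
```

```bash
python3 - <<'E'
from h import *
show()
p,f,_=cur()
q=[1.571]+list(1.571-.0785*np.arange(1,5))
rows([(pose("S",t,.07,.019)[0],p[2],pose("S",t,.07,.019)[1]) for t in q])
E
```

```text
t 15.65 p [0.6065 0.0637 0.0488] yaw -0.088 F [0.5 0.2 0.5] w 0.0006 q [-0.23  0.91  0.09  1.74 -0.14  0.5  -1.71]
tx -0.17 ty -0.05 tz -0.00 wz 0.03
tx -0.14 ty -0.03 tz -0.00 wz -0.52
tx -0.14 ty -0.03 tz -0.00 wz -0.52
tx -0.14 ty -0.03 tz -0.00 wz -0.52
tx -0.14 ty -0.03 tz -0.00 wz -0.52
```

>>> {"fn": "move_arm", "kwargs": {
  "motion": [
    {"jaw": 1, "tx": -0.09, "ty": 0, "tz": 0, "wx": 0, "wy": 0, "wz": 0},
    {"jaw": 1, "tx": -0.09, "ty": 0, "tz": 0, "wx": 0, "wy": 0, "wz": 0},
    {"jaw": 1, "tx": -0.1, "ty": -0.02, "tz": 0, "wx": 0, "wy": 0, "wz": -0.35},
    {"jaw": 1, "tx": -0.1, "ty": -0.02, "tz": 0, "wx": 0, "wy": 0, "wz": -0.35},
    {"jaw": 1, "tx": -0.1, "ty": -0.02, "tz": 0, "wx": 0, "wy": 0, "wz": -0.35},
    {"jaw": 1, "tx": -0.1, "ty": -0.02, "tz": 0, "wx": 0, "wy": 0, "wz": -0.35},
    {"jaw": 1, "tx": -0.1, "ty": -0.02, "tz": 0, "wx": 0, "wy": 0, "wz": -0.35},
    {"jaw": 1, "tx": -0.1, "ty": -0.02, "tz": 0, "wx": 0, "wy": 0, "wz": -0.35},
    {"jaw": 1, "tx": -0.1, "ty": -0.02, "tz": 0, "wx": 0, "wy": 0, "wz": -0.35},
    {"jaw": 1, "tx": -0.1, "ty": -0.02, "tz": 0, "wx": 0, "wy": 0, "wz": -0.35}
  ]
}}

```text
t: 16.65
position: [0.5698, 0.0686, 0.0489]
tool_rot: [0.986, 0.167, 0.003, -0.0]
ft_force: [4.5, 0.2, -1.9]
gripper_width: 0.0004
finger_force: 2.1
```

```bash
cat >>h.py <<'E'
def nxt():
    show();p,f,_=cur();th=np.pi/2+YAW-f;print("theta yaw",th)
    rows([(pose("S",t,.07,.019)[0],p[2],pose("S",t,.07,.019)[1]) for t in (th,th-.0525)])
E
python3 -c "from h import *;nxt()"
```

```text
t 16.65 p [0.5698 0.0686 0.0489] yaw 0.335 F [ 4.5  0.2 -1.9] w 0.0004 q [-0.19  0.87 -0.01  1.86  0.02  0.41 -1.46]
theta yaw 1.1431213266378304
tx 0.01 ty -0.05 tz -0.00 wz 0.00
tx -0.09 ty -0.02 tz -0.00 wz -0.35
```

Contact is good, so I'll keep going round.

>>> {"fn": "move_arm", "kwargs": {
  "motion": [
    {"jaw": 1, "tx": -0.1, "ty": -0.03, "tz": 0, "wx": 0, "wy": 0, "wz": -0.35},
    {"jaw": 1, "tx": -0.1, "ty": -0.03, "tz": 0, "wx": 0, "wy": 0, "wz": -0.35},
    {"jaw": 1, "tx": -0.1, "ty": -0.03, "tz": 0, "wx": 0, "wy": 0, "wz": -0.35},
    {"jaw": 1, "tx": -0.1, "ty": -0.03, "tz": 0, "wx": 0, "wy": 0, "wz": -0.35},
    {"jaw": 1, "tx": -0.1, "ty": -0.03, "tz": 0, "wx": 0, "wy": 0, "wz": -0.35},
    {"jaw": 1, "tx": -0.1, "ty": -0.03, "tz": 0, "wx": 0, "wy": 0, "wz": -0.35},
    {"jaw": 1, "tx": -0.1, "ty": -0.03, "tz": 0, "wx": 0, "wy": 0, "wz": -0.35},
    {"jaw": 1, "tx": -0.1, "ty": -0.03, "tz": 0, "wx": 0, "wy": 0, "wz": -0.35},
    {"jaw": 1, "tx": -0.1, "ty": -0.03, "tz": 0, "wx": 0, "wy": 0, "wz": -0.35},
    {"jaw": 1, "tx": -0.1, "ty": -0.03, "tz": 0, "wx": 0, "wy": 0, "wz": -0.35}
  ]
}}

```text
t: 17.65
position: [0.5308, 0.0573, 0.0492]
tool_rot: [0.909, 0.417, 0.004, 0.0]
ft_force: [4.0, 1.9, -0.7]
gripper_width: 0.0006
finger_force: 1.8
```

```bash
python3 -c "from h import *;nxt()"
```

```text
t 17.65 p [0.5308 0.0573 0.0492] yaw 0.86 F [ 4.   1.9 -0.7] w 0.0006 q [-0.13  0.84 -0.11  1.97  0.26  0.33 -1.15]
theta yaw 0.6181568743921023
tx 0.07 ty 0.04 tz -0.00 wz -0.00
tx -0.09 ty -0.02 tz -0.00 wz -0.35
```

>>> {"fn": "move_arm", "kwargs": {
  "motion": [
    {"jaw": 1, "tx": -0.09, "ty": -0.01, "tz": 0, "wx": 0, "wy": 0, "wz": -0.35},
    {"jaw": 1, "tx": -0.09, "ty": -0.01, "tz": 0, "wx": 0, "wy": 0, "wz": -0.35},
    {"jaw": 1, "tx": -0.09, "ty": -0.01, "tz": 0, "wx": 0, "wy": 0, "wz": -0.35},
    {"jaw": 1, "tx": -0.09, "ty": -0.01, "tz": 0, "wx": 0, "wy": 0, "wz": -0.35},
    {"jaw": 1, "tx": -0.09, "ty": -0.01, "tz": 0, "wx": 0, "wy": 0, "wz": -0.35},
    {"jaw": 1, "tx": -0.09, "ty": -0.01, "tz": 0, "wx": 0, "wy": 0, "wz": -0.35},
    {"jaw": 1, "tx": -0.09, "ty": -0.01, "tz": 0, "wx": 0, "wy": 0, "wz": -0.35},
    {"jaw": 1, "tx": -0.09, "ty": -0.01, "tz": 0, "wx": 0, "wy": 0, "wz": -0.35},
    {"jaw": 1, "tx": -0.09, "ty": -0.01, "tz": 0, "wx": 0, "wy": 0, "wz": -0.35},
    {"jaw": 1, "tx": -0.09, "ty": -0.01, "tz": 0, "wx": 0, "wy": 0, "wz": -0.35}
  ]
}}

```text
t: 18.65
position: [0.5079, 0.0289, 0.0489]
tool_rot: [0.769, 0.639, 0.002, -0.001]
ft_force: [-1.1, 4.6, 2.1]
gripper_width: 0.0006
finger_force: 2.1
```

```bash
python3 -c "from h import *;nxt()"
```

```text
t 18.65 p [0.5079 0.0289 0.0489] yaw 1.386 F [-1.1  4.6  2.1] w 0.0006 q [-0.02  0.83 -0.21  2.04  0.5   0.31 -0.83]
theta yaw 0.09138617337877486
tx 0.03 ty 0.03 tz -0.00 wz -0.00
tx -0.09 ty -0.02 tz -0.00 wz -0.35
```

>>> {"fn": "move_arm", "kwargs": {
  "motion": [
    {"jaw": 1, "tx": -0.08, "ty": -0.01, "tz": 0, "wx": 0, "wy": 0, "wz": -0.35},
    {"jaw": 1, "tx": -0.06, "ty": 0, "tz": 0, "wx": 0, "wy": 0, "wz": -0.25},
    {"jaw": 1, "tx": -0.02, "ty": 0, "tz": 0, "wx": 0, "wy": 0, "wz": 0},
    {"jaw": 1, "tx": -0.02, "ty": 0, "tz": 0, "wx": 0, "wy": 0, "wz": 0},
    {"jaw": 1, "tx": -0.02, "ty": 0, "tz": 0, "wx": 0, "wy": 0, "wz": 0},
    {"jaw": 1, "tx": 0, "ty": 0, "tz": 0, "wx": 0, "wy": 0, "wz": 0},
    {"jaw": 1, "tx": 0, "ty": 0, "tz": 0, "wx": 0, "wy": 0, "wz": 0},
    {"jaw": 1, "tx": 0, "ty": 0, "tz": 0, "wx": 0, "wy": 0, "wz": 0},
    {"jaw": 1, "tx": 0, "ty": 0, "tz": 0, "wx": 0, "wy": 0, "wz": 0},
    {"jaw": 1, "tx": 0, "ty": 0, "tz": 0, "wx": 0, "wy": 0, "wz": 0}
  ]
}}

```text
t: 19.65
position: [0.5061, 0.025, 0.0489]
tool_rot: [0.739, 0.673, 0.003, -0.002]
ft_force: [-2.9, 11.9, 3.7]
gripper_width: 0.0009
finger_force: 5.6
```

>>> {"fn": "move_arm", "kwargs": {
  "motion": [
    {"jaw": 1, "tx": -0.02, "ty": 0, "tz": 0, "wx": 0, "wy": 0, "wz": 0},
    {"jaw": 1, "tx": -0.02, "ty": 0, "tz": 0, "wx": 0, "wy": 0, "wz": 0},
    {"jaw": 1, "tx": 0, "ty": 0, "tz": 0, "wx": 0, "wy": 0, "wz": 0},
    {"jaw": 1, "tx": 0, "ty": 0, "tz": 0, "wx": 0, "wy": 0, "wz": 0},
    {"jaw": 1, "tx": 0, "ty": 0, "tz": 0, "wx": 0, "wy": 0, "wz": 0},
    {"jaw": 1, "tx": 0, "ty": 0, "tz": 0, "wx": 0, "wy": 0, "wz": 0},
    {"jaw": 1, "tx": 0, "ty": 0, "tz": 0, "wx": 0, "wy": 0, "wz": 0},
    {"jaw": 1, "tx": 0, "ty": 0, "tz": 0, "wx": 0, "wy": 0, "wz": 0},
    {"jaw": 1, "tx": 0, "ty": 0, "tz": 0, "wx": 0, "wy": 0, "wz": 0},
    {"jaw": 1, "tx": 0, "ty": 0, "tz": 0, "wx": 0, "wy": 0, "wz": 0}
  ]
}}

```text
t: 20.65
position: [0.5061, 0.025, 0.0489]
tool_rot: [0.739, 0.674, 0.004, -0.003]
ft_force: [-2.8, 14.3, 2.7]
gripper_width: 0.0002
finger_force: 6.9
```

```bash
python3 -c "from h import *;nxt()"
```

```text
t 20.65 p [0.5061 0.025  0.0489] yaw 1.479 F [-2.8 14.3  2.7] w 0.0002 q [ 0.01  0.83 -0.23  2.05  0.54  0.31 -0.76]
theta yaw -0.0010750394307241784
tx -0.03 ty 0.01 tz -0.00 wz -0.00
tx -0.09 ty -0.02 tz -0.00 wz -0.35
```

The lever is at its stop and square with the pipe. I'll back off, lift and clear away for a final look.

>>> {"fn": "move_arm", "kwargs": {
  "motion": [
    {"jaw": 1, "tx": 0.2, "ty": 0, "tz": 0, "wx": 0, "wy": 0, "wz": 0},
    {"jaw": 1, "tx": 0.3, "ty": 0, "tz": 0, "wx": 0, "wy": 0, "wz": 0},
    {"jaw": 1, "tx": 0.3, "ty": 0, "tz": 0, "wx": 0, "wy": 0, "wz": 0},
    {"jaw": 1, "tx": 0, "ty": 0, "tz": -0.5, "wx": 0, "wy": 0, "wz": 0},
    {"jaw": 1, "tx": 0, "ty": 0, "tz": -0.8, "wx": 0, "wy": 0, "wz": 0},
    {"jaw": 1, "tx": 0, "ty": 0, "tz": -0.8, "wx": 0, "wy": 0, "wz": 0},
    {"jaw": 1, "tx": 0, "ty": 0, "tz": -0.8, "wx": 0, "wy": 0, "wz": 0},
    {"jaw": 1, "tx": 0.6, "ty": 0, "tz": -0.5, "wx": 0, "wy": 0, "wz": 0},
    {"jaw": 1, "tx": 0.7, "ty": 0, "tz": -0.5, "wx": 0, "wy": 0, "wz": 0},
    {"jaw": 1, "tx": 0.7, "ty": 0, "tz": 0, "wx": 0, "wy": 0, "wz": 0}
  ]
}}

```text
t: 21.65
position: [0.5189, 0.13, 0.2071]
tool_rot: [0.742, 0.671, 0.002, 0.001]
ft_force: [1.0, 0.3, -0.1]
gripper_width: 0.0001
finger_force: 0.0
```

>>> {"fn": "move_arm", "kwargs": {
  "motion": [
    {"jaw": 1, "tx": 0.7, "ty": -0.3, "tz": 0, "wx": 0, "wy": 0, "wz": 0},
    {"jaw": 1, "tx": 0.7, "ty": -0.3, "tz": 0, "wx": 0, "wy": 0, "wz": 0},
    {"jaw": 1, "tx": 0.7, "ty": -0.3, "tz": 0, "wx": 0, "wy": 0, "wz": 0},
    {"jaw": 1, "tx": 0.7, "ty": -0.3, "tz": 0, "wx": 0, "wy": 0, "wz": 0},
    {"jaw": 1, "tx": 0.7, "ty": -0.3, "tz": 0, "wx": 0, "wy": 0, "wz": 0},
    {"jaw": 1, "tx": 0.5, "ty": 0, "tz": 0, "wx": 0, "wy": 0, "wz": 0},
    {"jaw": 1, "tx": 0.3, "ty": 0, "tz": 0, "wx": 0, "wy": 0, "wz": 0},
    {"jaw": 1, "tx": 0, "ty": 0, "tz": 0, "wx": 0, "wy": 0, "wz": 0},
    {"jaw": 1, "tx": 0, "ty": 0, "tz": 0, "wx": 0, "wy": 0, "wz": 0},
    {"jaw": 1, "tx": 0, "ty": 0, "tz": 0, "wx": 0, "wy": 0, "wz": 0}
  ]
}}

```text
t: 22.65
position: [0.4747, 0.3036, 0.2041]
tool_rot: [0.742, 0.67, -0.001, 0.001]
ft_force: [-0.7, -0.1, 0.0]
gripper_width: 0.0006
finger_force: 0.0
```

```bash
python3 - <<'E'
from h import *
show()
im=viewer.capture("top");cv2.imwrite("pics/top9.png",cv2.resize(im[145:280,265:445],None,fx=4.4,fy=4.4,interpolation=cv2.INTER_CUBIC))
E
```

```text
t 22.65 p [0.4747 0.3036 0.2041] yaw 1.47 F [-0.7 -0.1  0. ] w 0.0006 q [-0.42  0.65 -0.39  1.76  0.33  0.8  -1.07]
```

View pics/top9.png

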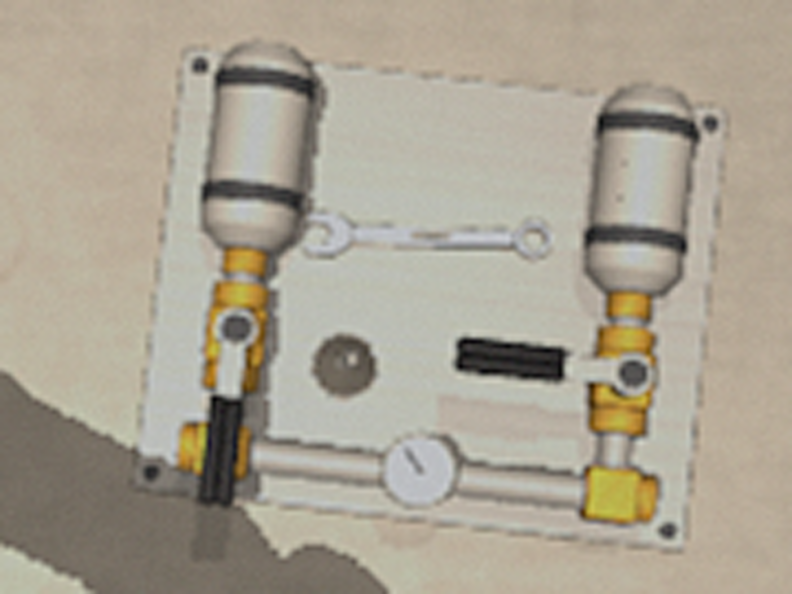

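The right (run) lever lies square across its pipe, from (633,373) to (460,355). The left (standby) lever lies along its pipe, from (238,328) to (215,500). The nozzle and spanner have not moved.

```bash
python3 -c "from cell import robot;print(robot.job_done())"
```

```text
the job is handed in; nothing more can be done
None
```

The filter is switched over and the job is handed in: the run valve was closed to its stop first, then the standby valve opened to its stop, with the spanner and nozzle unmoved in the final picture (the loose things beside the set were not re-checked).

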